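Index the gluing turntable and hold a panel tucked under the jig's flap

ROBOT

A 7-joint arm with a two-finger parallel gripper is mounted at the origin on the work surface. World frame = base frame: x ahead of the robot, y to its left, z up, the work surface at z = 0. Lengths are in m, angles in rad, forces in N, time in s.
With the tool pointing down it reaches from about 0.425 to 0.825 m from the base axis. Payload 3.6 kg.
Tool frame: the origin (TCP) lies where the fingers leave the gripper's body, on its centre line; the fingertips stand 73 mm ahead of it and the grasp point (between the pads) lies 54 mm ahead of it; z points along the fingers, y is the line along which they close (so a half turn about z gives the same grasp; the last joint's range is limited). The gripper opens to 85 mm and grips with 20 to 120 N. Pads are 22 mm wide; open, the fingers measure 114 mm over their backs; the gripper's body (76 mm by 85 mm) begins 54 mm behind the grasp point. The pads swing forward as they close: fully open they stand 13 mm farther back than shut.
Start: joints at [1.29, 0.615, -0.013, 1.423, 0.008, 1.103, -0.04], TCP at [0.164, -0.629, 0.304] pointing down, gripper open.
Joint ranges: [-3.12, 3.12], [-0.3, 2.06], [-1.34, 1.32], [0.26, 2.42], [-1.36, 4.5], [0.01, 1.98], [-2.84, 2.84]. Speed limits (rad/s): [2.79, 2.79, 3.14, 3.14, 3.14, 3.14, 3.14].

INTERFACE

Orientations are given as a unit quaternion [x, y, z, w].
In Python, from station import arm, snapshot, camera_info, ticket gives the robot as it stands. Calls block until the motion is done:
- arm.movep(position, orientation): joint-space move of the TCP to a pose.
- arm.line_to(position, velocity=0.15, ori=None): straight line of the TCP; ori=None keeps the orientation; velocity is the mean speed in m/s.
- arm.move_j(angles): joint-space move.
- arm.move_gripper(opening, effort=None): opening from 0.0 (shut) to 1.0 (fully open); effort is the grip in N (None keeps the last); returns when the fingers have stopped.
- arm.pause(seconds).
- arm.ik(position, orientation): joint angles nearest the present ones, or None.
- snapshot(name): name is "side" or "top"; returns the picture (400x640x3 uint8, blue, green, red); there is no depth.
- camera_info(name): a dict with "fx", "fy", "cx", "cy" (pixels), "R" (3x3) and "t" (3): a world point X has camera coordinates R X + t. Camera axes: x right, y down, z forward; pixel columns grow to the right and rows downward; lengths in m; the calibration is good to about 2 mm. A picture is of the moment at which its call begins. camera_info takes no time and is no camera call.
A pose or a line that the arm cannot do raises arm.MotionError and nothing moves.
- ticket.finish_job(): hands the job in; it is judged then, once.
Readings, each from a call of its own:
- arm.read_time(): time.
- arm.read_joint_positions(): joint angles.
- arm.read_dq(): joint speeds.
- arm.read_effort(): joint torques, N m.
- arm.read_tool_pos(): TCP position.
- arm.read_eef_rot(): TCP orientation.
- arm.read_ft_force(): force on the tool from outside, world axes, zero at the start.
- arm.read_wrist_torque(): the same for the moment, N m.
- arm.read_opening(): opening from 0.0 (shut) to 1.0 (fully open).
- arm.read_finger_force(): force on a finger pad.
Only numpy, scipy, OpenCV 4.12 (cv2) and the standard library are available. Lean on these libraries where they do the work, as an engineer would, in place of code of your own. Each camera call takes 0.05 s, during which the arm holds its last target. There are 200 camera calls.

TASK

Turn the gluing turntable one position counterclockwise (seen from above), by its upright pegs, so that the empty jig clicks into place on the side that faces the robot. Then take the plywood panel by its rib, slide its front edge (the one away from the rib) well under the metal flap of that empty jig (about 30 mm, straight and centred) without lifting the flap, and press the panel down flat and firmly, with about 10 N, on the jig's bed. Finish while still gripping the rib and pressing: do not let go. Leave the glue bottle standing and do not push it about.

Things in the scene. Friction and masses are not known exactly. Their poses are not given: they have to be found in the camera images.
- stand: fixed grey foot of the turntable; origin on the table top (z = 0), on the turntable's axis; its -x side, towards the robot, is the loading place. On it an aluminium disc, 410 mm across, top 50 mm above the table, with four alike wooden jigs a quarter turn apart (three hold finished panels, one is empty) and four steel pegs between them; a 74 mm tall housing at the far side (+x)
- turntable (a joint): angle of the disc: about 0 at the start (empty jig on the stand's +y side), grows counterclockwise seen from above; next detent at 1.571 (empty jig on the -x side); it turns at most 0.08 past either. Pushing a peg takes about 5 N, more if fast; past half-way the detent pulls the disc on to within about 0.02 of 1.571, where it stays by itself
- peg_top (a point): centre of the top of the upright peg that stands near left at the start (135 degrees counterclockwise from the stand's x axis) and near right after the quarter turn. Pegs: round steel, 16 mm across, 50 mm tall above the disc, 185 mm from the turntable's axis, tops 100 mm above the table; no jig within 55 mm of a peg
- jig (a point): the empty jig, turning with the disc: point on its bed's top face (62 mm above the table) straight below the middle of the flap's free edge, 115 mm from the turntable's axis; x points to that axis (the way the panel goes in), y along the flap's edge, z up. The bed is 120 mm wide and runs from x = -85 to +58 mm; a block rises 20 mm at x = 46 to 58 mm and stops a panel pushed too far
- flap (a joint): angle of the empty jig's flap: 0 at rest, grows when lifted. Dark steel plate, 120 g, 120 mm wide, 45 mm deep (jig x = 0 to 45 mm), 3 mm thick, hinged at the back; at rest level, its underside 9 mm above the bed, so the 4 mm panel sliding on the bed passes under freely; it lifts at a slight push from below. Lifted by 0.15 rad (7 mm at its edge) the job is spoiled
- flap_edge (a point): middle of the lower edge of the flap's free front edge, 9 mm above the bed at rest
- panel_rib (a point): middle of the wooden rib on a loose plywood panel (90 x 90 mm, 4 mm thick, about 70 g, lying flat on the table), 21.5 mm above the panel's underside. The rib is 12 mm thick (x), 50 mm long (y), and rises from the panel's top face to 39 mm above its underside. Axes are the panel's: x points from the rib to the edge to be tucked, z up
- panel_edge (a point): middle of the panel's edge to be tucked, at its underside: 80 mm from the middle of the rib along the panel's x
- glue: white glue bottle, 60 mm across, 170 mm tall, standing on the table to the right; origin at the centre of its foot; a bystander

How it is judged:
By the outcome, as a careful person would: the job done as asked, in the order asked, and still so for the second after the job is handed in, while the arm keeps its last pose, push and grip.
It also fails if it takes over 61 s, if anything falls off the work surface, if the arm or the gripper's body presses on something with over 40 N, if the wrist force passes 120 N, or if a joint passes its speed limit or range.

## Working session

There is one attempt and no reset: what is moved stays moved. The work goes in short steps, each a Python script; the robot and the scene stay as the last script left them, time stands still between calls to the robot, and variables do not carry over. Pictures are saved under pics/ and viewed, at most 13 in all, crops included, and the job is handed in when it is done.

```bash
mkdir -p pics; ls; python3 - <<'E'
from station import arm, snapshot, camera_info
import cv2,numpy as np
for n in("side","top"):
    cv2.imwrite(f"pics/{n}0.png",snapshot(n)); c=camera_info(n); print(n,c["fx"],c["cx"],c["cy"],(-np.array(c["R"]).T@c["t"]).round(3),np.array(c["R"]).round(3).tolist())
print(arm.read_time(),arm.read_eef_rot(),arm.read_tool_pos())
E
```

```text
pics
side 366.0255980944349 320.97407799444323 194.6190199424888 [0.192 0.36  0.545] [[-0.747, -0.664, -0.02], [-0.407, 0.482, -0.776], [0.525, -0.571, -0.631]]
top 431.5363169960755 325.5143691157255 198.2752299000858 [ 0.444 -0.051  0.961] [[-0.025, -1.0, 0.004], [-0.99, 0.025, -0.139], [0.139, -0.007, -0.99]]
0.1 [ 9.91891840e-01  1.27079143e-01 -1.77475427e-04 -1.19901562e-03] [ 0.16371057 -0.62848661  0.30283057]
```

View pics/top0.png

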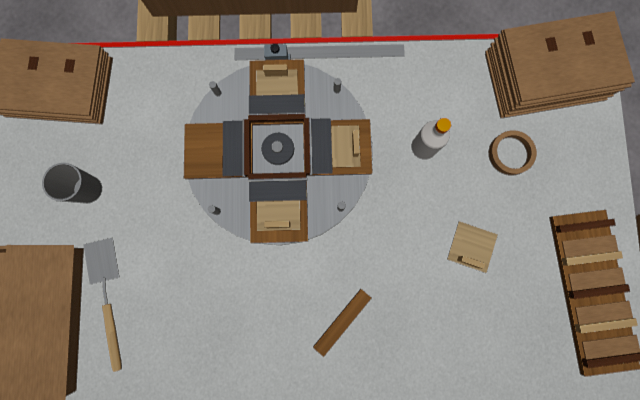

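View pics/side0.png

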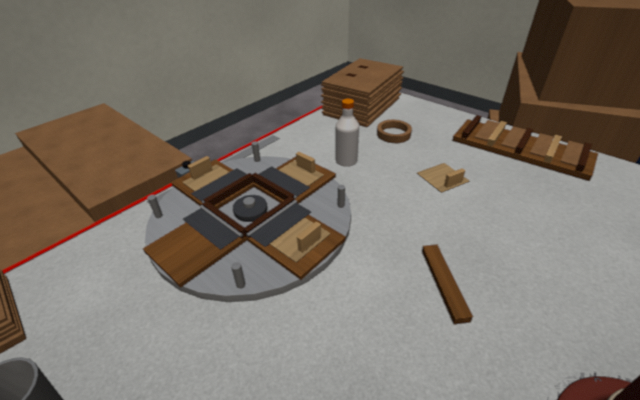

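The top view looks along world +x upward and +y left. The disc centre is near (278,150), with pegs near (214,210), (341,206), (337,85) and (215,88). The empty jig is at left (205,150), the panel near (472,247) with its rib at the lower edge, and the glue near (430,145). I'll enlarge the panel and the near pegs.

```bash
python3 - <<'E'
import cv2,numpy as np
t=cv2.imread("pics/top0.png")
a=cv2.resize(t[210:285,435:510],None,fx=8,fy=8,interpolation=cv2.INTER_CUBIC)[:600]
cv2.imwrite("pics/panel.png",a)
b=cv2.resize(t[55:250,180:380],None,fx=3,fy=3,interpolation=cv2.INTER_CUBIC)
cv2.imwrite("pics/disc.png",b)
E
cat > h.py <<'E'
import numpy as np,cv2
from station import arm,snapshot,camera_info
from scipy.spatial.transform import Rotation as Ro
def px2w(n,u,v,z):
    c=camera_info(n);R=np.array(c["R"]);t=np.array(c["t"]).ravel()
    C=-R.T@t;d=R.T@np.array([(u-c["cx"])/c["fx"],(v-c["cy"])/c["fy"],1])
    return C+d*(z-C[2])/d[2]
def w2px(n,X):
    c=camera_info(n);p=np.array(c["R"])@X+np.array(c["t"]).ravel()
    return np.array([c["fx"]*p[0]/p[2]+c["cx"],c["fy"]*p[1]/p[2]+c["cy"]])
def down(yaw,pitch=0):  # tool z down, tool x at world yaw
    return (Ro.from_euler('z',yaw)*Ro.from_euler('y',pitch)*Ro.from_euler('x',np.pi)).as_quat()
E
```

```text
(no output)
```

View pics/panel.png

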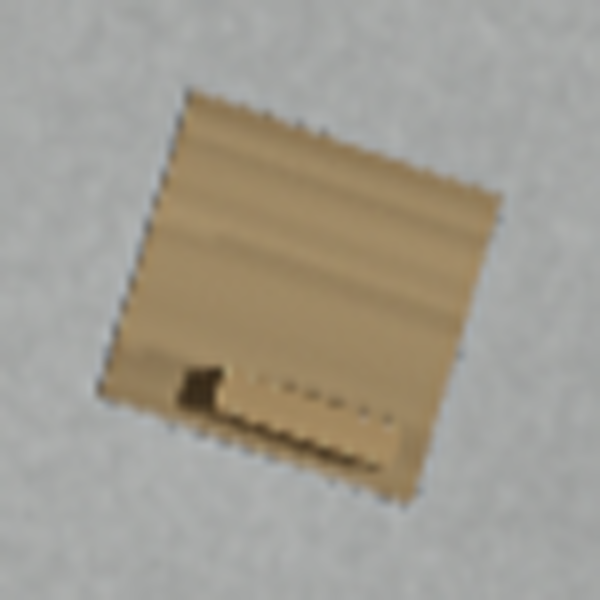

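View pics/disc.png

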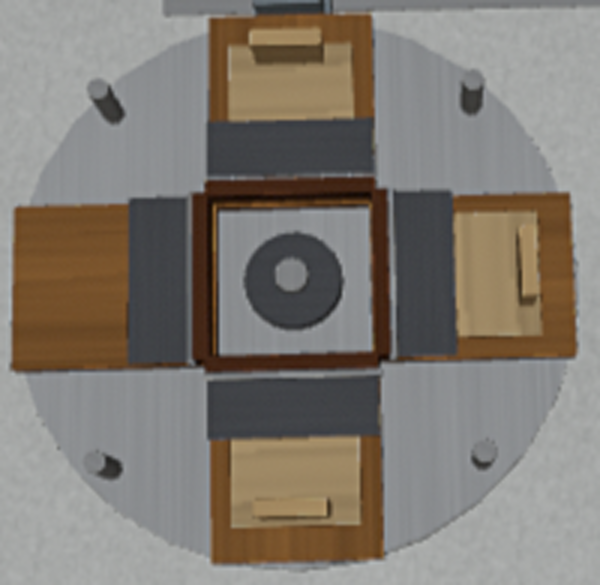

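The panel corners in the crop are front-left (188,92), front-right (500,195), back-right (412,503) and back-left (100,395). The disc crop shows peg tops at (98,88), (473,78), (97,461) and (485,452). Next I convert these and check them against the given sizes.

```bash
python3 - <<'E'
from h import *
P=[(98,88),(473,78),(97,461),(485,452)]
W=np.array([px2w("top",u/3+180-.33,v/3+55-.33,.1)[:2] for u,v in P]);c=W.mean(0)
print(W.round(4).tolist(),c.round(4)); d=W-c; print(np.hypot(*d.T),np.degrees(np.arctan2(d[:,1],d[:,0])))
C=[(188,92),(500,195),(412,503),(100,395)]
Q=np.array([px2w("top",u/8+435-.44,v/8+210-.44,.004)[:2] for u,v in C]);print(Q.round(4).tolist())
print([np.linalg.norm(Q[i]-Q[i-1]).round(4) for i in range(4)])
f=(Q[0]+Q[1])/2;b=(Q[2]+Q[3])/2;d=f-b;l=Q[0]-Q[1];yaw=np.arctan2(d[1],d[0]);yaw2=np.arctan2(l[1],l[0])-np.pi/2
print("yaw",yaw,yaw2); yaw=(yaw+yaw2)/2;m=Q.mean(0);x=np.r_[np.cos(yaw),np.sin(yaw)]
print("centre",m,"rib from centre",m-35*x*1e-3)
R=[(222,365),(402,420),(218,412),(380,470)]
R=np.array([px2w("top",u/8+435-.44,v/8+210-.44,z)[:2] for (u,v),z in zip(R,[.039]*4)]);print(R.round(4).tolist(),"ribtop",R.mean(0))
for n in("side",):
  print([w2px(n,np.r_[w,.1]).round(1).tolist() for w in W],w2px(n,np.r_[m-.035*x,.039]), [w2px(n,np.r_[q,.004]).round(0).tolist() for q in Q])
print(arm.read_ft_force(), [arm.ik(p,down(0)) is not None for p in ([.45,.13,.15],[.6,-.2,.2])])
E
```

```text
[[0.8118, 0.1734], [0.8129, -0.0881], [0.5501, 0.1711], [0.5497, -0.0884]] [0.6811 0.042 ]
[0.1853069  0.18516413 0.18397379 0.18517429] [  45.14946916  -44.62708056  135.41685684 -135.21902924]
[[0.5198, -0.3512], [0.4891, -0.4358], [0.4057, -0.4049], [0.4371, -0.3214]]
[np.float64(0.088), np.float64(0.09), np.float64(0.0889), np.float64(0.0893)]
yaw -0.3508158911924173 -0.3485974556506273
centre [ 0.46289169 -0.37832439] rib from centre [ 0.43001012 -0.36633261]
[[0.4444, -0.3443], [0.4287, -0.391], [0.4321, -0.3424], [0.4159, -0.3842]] ribtop [ 0.43025839 -0.36546578]
[[151.4, 196.1], [254.2, 142.2], [236.4, 263.5], [340.9, 186.3]] [455.07285029 171.52042576] [[416.0, 172.0], [443.0, 162.0], [469.0, 180.0], [440.0, 191.0]]
[ 0.77483057  0.50401325 -0.1822171 ] [True, True]
```

The peg tops sit on a 184–185 mm radius at 45/135/225/315°, so the axis is at (0.681, 0.042). The panel measures about 90 mm square with yaw −0.35, and the side view agrees. I'll push the near-left peg along the arc with shut fingers.

```bash
cat >> h.py <<'E'
AX=np.array([.681,.042])
def arc(phi,z,r=.185):
    return np.r_[AX+r*np.r_[np.cos(phi),np.sin(phi)],z], down(phi-np.pi/2)
E
python3 - <<'E'
from h import *
D=np.radians
arm.move_gripper(0.0)
p,o=arc(D(119),.25)
print(arm.ik(p,o)); arm.movep(p,o)
p,o=arc(D(119),.141); arm.line_to(p,.25)
f0=np.array(arm.read_ft_force()); print(arm.read_time(),f0)
for a in np.linspace(129,219,10):
    p,o=arc(D(a),.141); arm.line_to(p,.09,o)
    f=np.array(arm.read_ft_force())-f0; print(round(a),f.round(1),np.array(arm.read_joint_positions())[[0,6]].round(2))
    if np.linalg.norm(f)>35: break
print(arm.read_time()); cv2.imwrite("pics/top1.png",snapshot("top"))
E
```

```text
[-0.12895102  0.65754191 -0.40635031  1.55909551  0.29394796  0.98590877
 -1.68746182]
4.725 [-0.32606395  0.23729583  1.23471914]
129 [ 1.  -0.1 -1. ] [-0.11 -1.62]
139 [ 2.2  0.8 -1.3] [-0.05 -1.49]
149 [ 1.6  2.1 -2.5] [ 0.01 -1.34]
159 [ 2.2  1.9 -3. ] [ 0.09 -1.19]
169 [ 0.3  0.6 -1.6] [ 0.18 -1.02]
179 [-0.1  0.2 -0.8] [ 0.28 -0.83]
189 [ 0.2  0.9 -0.5] [ 0.37 -0.64]
199 [ 0.4 -0.3 -0.7] [ 0.46 -0.43]
209 [ 0.5  0.9 -1.7] [ 0.54 -0.22]
219 [-1.  -0.2 -0.5] [ 0.61 -0.  ]
9.8083
```

View pics/top1.png

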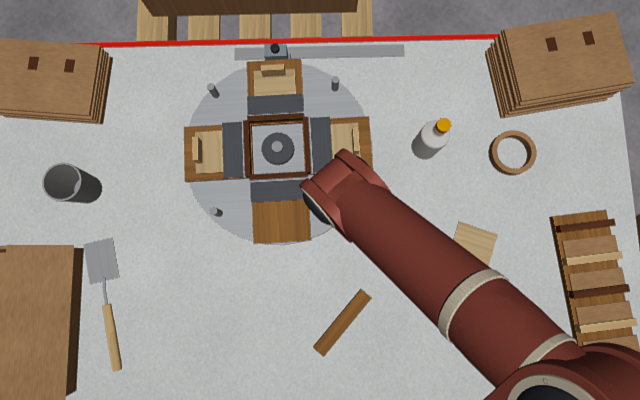

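The disc has turned and the empty jig is now on the near side at (282,215). Next is the panel.

```bash
python3 - <<'E'
from h import *
p=np.array(arm.read_tool_pos()); arm.line_to([p[0]-.02,p[1]-.01,.2],.25)
o=down(np.pi/2-.35); g=[.430,-.366]
arm.move_gripper(.45)
arm.movep(g+[.2],o)
cv2.imwrite("pics/top2.png",snapshot("top")[40:260])
s=snapshot("side"); 
arm.line_to(g+[.081],.12)
print(arm.read_time(),arm.read_ft_force())
arm.move_gripper(0,80)
print(arm.read_opening(),arm.read_finger_force(),arm.read_ft_force(),arm.read_tool_pos())
arm.line_to(g+[.20],.15)
print(arm.read_opening(),arm.read_time(),arm.read_ft_force())
t=snapshot("top")[40:260,180:520]; s=snapshot("side")[80:280,120:540]
cv2.imwrite("pics/c3.png",np.vstack([cv2.resize(t,(464,300),interpolation=cv2.INTER_CUBIC),cv2.resize(s,(464,221))]))
cv2.imwrite("pics/top3.png",snapshot("top"))
E
```

```text
13.0833 [-0.73769179 -0.27207097  0.30674026]
0.12778464735435094 78.84918808937073 [-0.97822687  0.50573648  5.12515517] [ 0.43033412 -0.36629557  0.08186126]
0.12773743160546416 14.3833 [-0.01179551  0.44763381 -1.84853857]
```

View pics/c3.png

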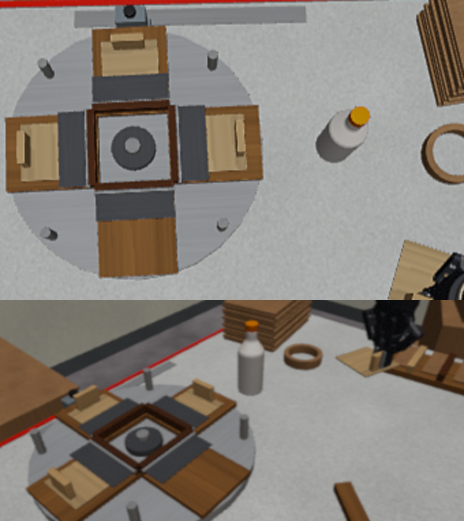

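The rib is gripped and lifted, and the disc is unobstructed with the empty jig at the near side. I'll enlarge the jig to measure it.

```bash
python3 - <<'E'
import cv2
t=cv2.imread("pics/top3.png")
cv2.imwrite("pics/jig.png",cv2.resize(t[175:250,200:360],None,fx=5,fy=5,interpolation=cv2.INTER_CUBIC))
E
```

```text
(no output)
```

View pics/jig.png

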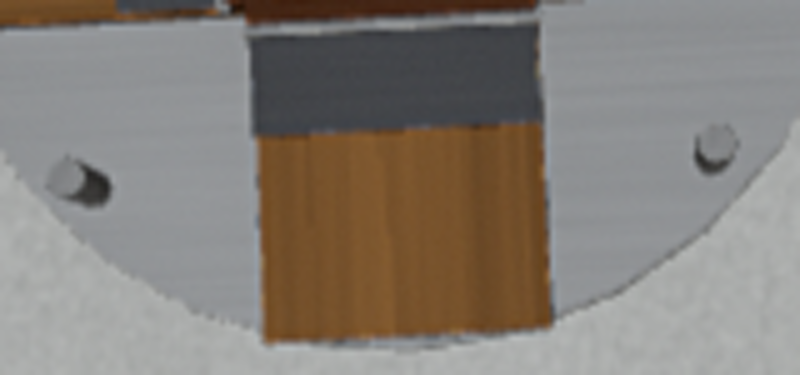

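The flap's edge runs (255,136)–(544,122) and the bed's front runs (265,342)–(552,325). The peg tops are at (66,177) and (718,143).

```bash
python3 - <<'E'
from h import *
f=lambda u,v,z:px2w("top",u/5+200-.4,v/5+175-.4,z)[:2]
for n,(a,b),z in(("flap",((255,136),(544,122)),.074),("bed",((265,342),(552,325)),.062),("peg",((66,177),(718,143)),.1)):
    A,B=f(*a,z),f(*b,z);d=A-B
    print(n,A.round(4),B.round(4),"mid",((A+B)/2).round(4),"len",np.linalg.norm(d).round(4),"yaw",round(np.arctan2(-d[0],d[1]),4))
print(arm.read_tool_pos(),arm.read_ft_force())
E
```

```text
flap [0.565  0.0981] [ 0.5678 -0.0217] mid [0.5664 0.0382] len 0.1198 yaw 0.024
bed [0.4804 0.0961] [ 0.4844 -0.0229] mid [0.4824 0.0366] len 0.1191 yaw 0.0338
peg [0.5467 0.1695] [ 0.5539 -0.0923] mid [0.5503 0.0386] len 0.2619 yaw 0.0276
[ 0.42947201 -0.36575771  0.19882318] [-0.87979898 -0.17912045 -1.62357719]
```

```bash
cat >> h.py <<'E'
JO=np.array([.5664,.0384]);JY=.027
JX=np.r_[np.cos(JY),np.sin(JY)];JYv=np.r_[-JX[1],JX[0]]
def jp(s,l,z): return np.r_[JO+s*JX+l*JYv,z]
OJ=down(np.pi/2+JY)
E
python3 - <<'E'
from h import *
arm.line_to([.43,-.366,.24],.2)
arm.movep(jp(-.1,0,.24),OJ)
arm.line_to(jp(-.1,0,.155),.15)
print(arm.read_time(),arm.read_opening(),arm.read_ft_force(),arm.read_tool_pos())
t=snapshot("top");s=snapshot("side")
t=cv2.resize(t[175:260,205:355],(750,425),interpolation=cv2.INTER_CUBIC)
cv2.imwrite("pics/t4.png",t);cv2.imwrite("pics/s4full.png",s)
E
```

```text
17.0917 0.129469102853082 [ 0.48749026 -0.27666603 -0.32242735] [0.46696517 0.03565944 0.15541907]
```

View pics/t4.png

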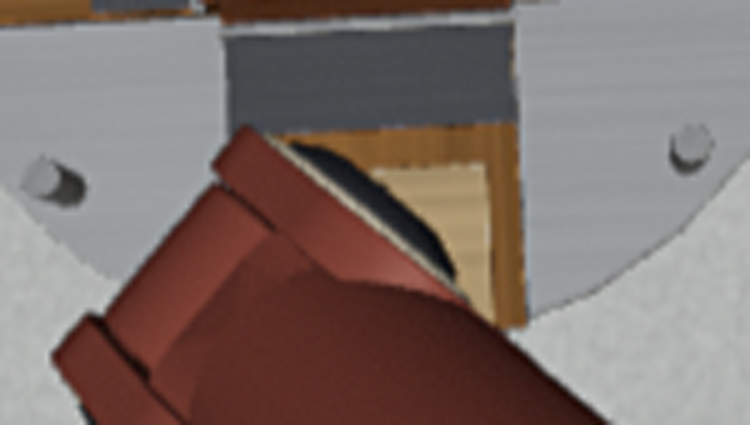

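The panel's front-right corner is at (486,164), its right edge runs to (494,325), and its front edge starts at (375,171).

```bash
python3 - <<'E'
from h import *
for u,v in((486,164),(494,325),(375,171)):
    w=px2w("top",u/5+205-.4,v/5+175-.4,.0775)[:2]-JO; print(w@JX,w@JYv)
s=cv2.imread("pics/s4full.png"); cv2.imwrite("pics/s4.png",cv2.resize(s[150:300,190:390],(800,600),interpolation=cv2.INTER_CUBIC))
E
```

```text
-0.01743287191498597 -0.045787573692151966
-0.08365120572271935 -0.04608951373136865
-0.01795981594200874 -1.3239393983945958e-05
```

View pics/s4.png

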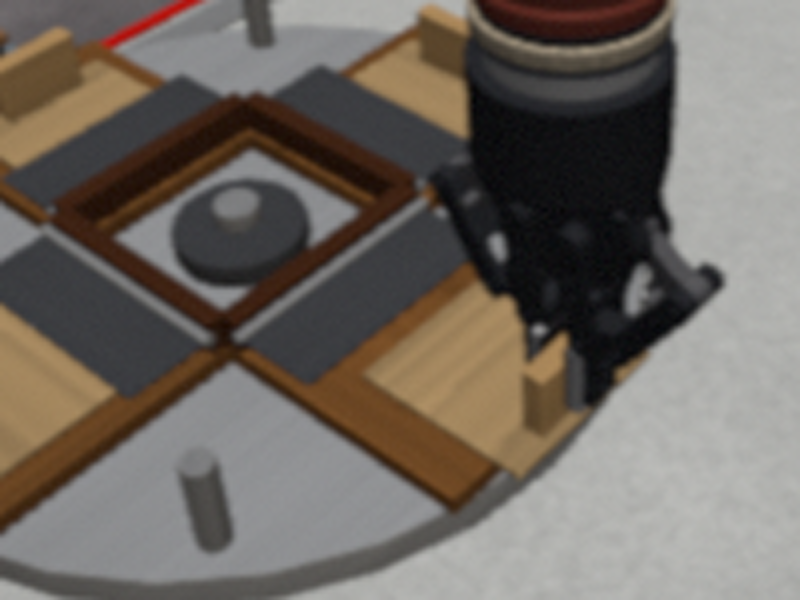

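Lateral offset is under 1 mm, the panel is square to the jig, and it looks level. Next I feel for the bed with the edge just short of the flap, then slide in barely above it.

```bash
python3 - <<'E'
from h import *
L=.0008
arm.line_to(jp(-.086,L,.150),.06)
f0=np.array(arm.read_ft_force()); print("f0",f0, arm.read_tool_pos())
z=.150
while z>.138:
    z-=.0007; arm.line_to(jp(-.086,L,z),.02); f=np.array(arm.read_ft_force())-f0
    if f[2]>2.0: break
print("contact cmd z",z,f,arm.read_tool_pos(),arm.read_time())
z+=.0010
arm.line_to(jp(-.086,L,z),.02)
for s in(-.077,-.067,-.058):
    arm.line_to(jp(s,L,z),.03); f=np.array(arm.read_ft_force())-f0; print(s,f.round(2),np.array(arm.read_tool_pos()).round(4))
    if abs(f[0])>6: break
print(z,arm.read_time(),arm.read_opening())
cv2.imwrite("pics/s5full.png",snapshot("side"));cv2.imwrite("pics/t5full.png",snapshot("top"))
s=cv2.imread("pics/s5full.png"); cv2.imwrite("pics/s5.png",cv2.resize(s[190:290,220:370],(750,500),interpolation=cv2.INTER_CUBIC))
E
```

```text
f0 [ 0.34730092  1.90026836 -1.01355478] [0.48080125 0.03693047 0.14990425]
contact cmd z 0.14299999999999993 [-1.85973118 -1.64500498  7.75637454] [0.4804285  0.03726496 0.14378749] 20.0917
-0.077 [ 0.87 -1.88  1.06] [0.4899 0.0371 0.1439]
-0.067 [ 0.15 -1.8   0.01] [0.4995 0.0374 0.1439]
-0.058 [ 0.17 -2.29 -0.12] [0.5086 0.0376 0.1439]
0.14399999999999993 21.725 0.1265780048145943
```

View pics/s5.png

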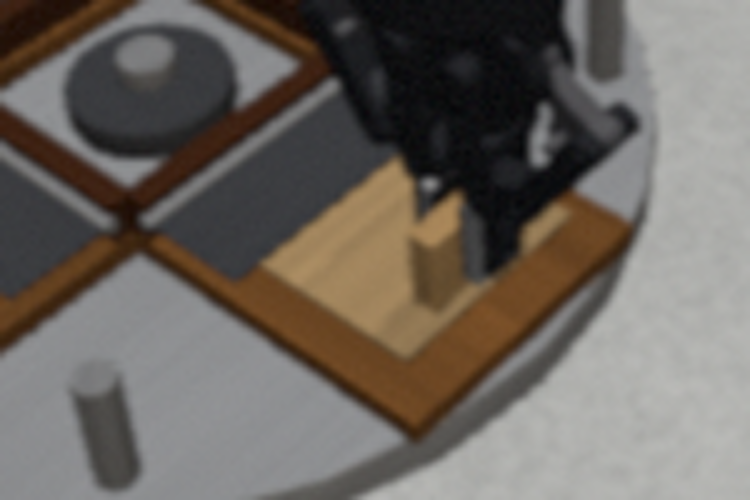

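The panel is under the flap with its front edge hidden, and the flap still lies level. I'll finish the slide and press.

```bash
python3 - <<'E'
from h import *
L=.0008;z=.144
arm.line_to(jp(-.051,L,z),.03); arm.pause(.3)
f0=np.array([.35,1.9,-1.01]); fr=np.mean([arm.read_ft_force() for _ in range(5)],0); print("free",fr)
while z>.139:
    z-=.0002; arm.line_to(jp(-.051,L,z),.01); arm.pause(.3)
    f=[]
    for _ in range(5): f.append(arm.read_ft_force()); arm.pause(.02)
    f=np.mean(f,0)-[0,0,-1.1]
    print(round(z,4),f.round(2))
    if f[2]>9.3: break
arm.pause(1)
f=[]
for _ in range(10): f.append(arm.read_ft_force()); arm.pause(.03)
print(np.mean(f,0),np.std(f,0),arm.read_tool_pos(),arm.read_opening(),arm.read_time())
s=snapshot("side");t=snapshot("top")
cv2.imwrite("pics/s6.png",np.vstack([cv2.resize(s[190:290,220:370],(600,400),interpolation=cv2.INTER_CUBIC)[:300],cv2.resize(t[180:255,230:380],(600,300),interpolation=cv2.INTER_CUBIC)]))
E
```

```text
free [ 0.57213495  0.32968337 -0.25921424]
0.1438 [-0.4   0.01  1.49]
0.1436 [-1.91 -0.13  6.79]
0.1434 [-2.22 -0.21  7.77]
0.1432 [-2.47 -0.55  8.93]
0.143 [-2.77 -0.73 10.68]
[-2.93946197 -0.48431503  9.41644424] [0.39137856 0.43413583 0.50974287] [0.51533227 0.03804773 0.14379971] 0.12452713483441225 27.0083
```

View pics/s6.png

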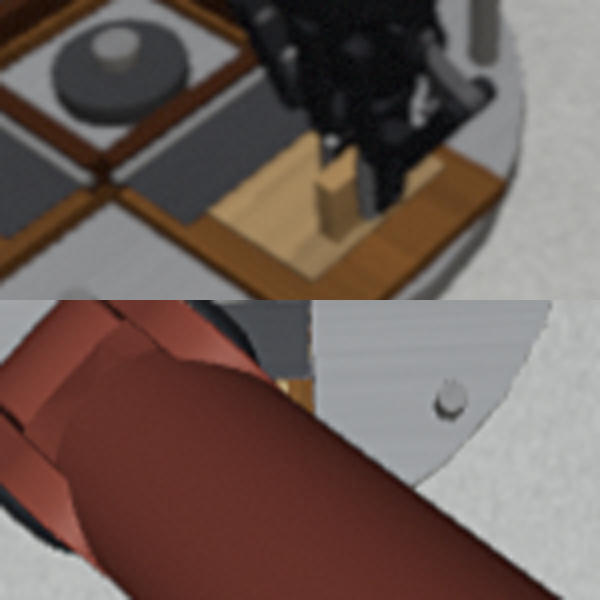

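The panel lies flat under the level flap, with its rear-left corner at (313,279) in the side crop. The press is about 10 N. One depth check, then hand in.

```bash
python3 - <<'E'
from h import *
for u,v in((313,279),(207,211)):
    w=px2w("side",u/4+220-.375,v/4+190-.375,.066)[:2]-JO; print("panel",w@JX,w@JYv)
for c,e in (((504,183),(-.085,-.06)),):
    w=px2w("side",c[0]/4+220-.375,c[1]/4+190-.375,.062)[:2]-JO; print("bed corner",w@JX,w@JYv,e)
s=w2px("side",jp(-.06,.045,.066));print(s, (s-[220,190]+.375)*4)
E
```

```text
panel -0.060618292276958176 0.04545691478955803
panel 0.0034948947426309876 0.0463487628486659
bed corner -0.08714592766682841 -0.05451547831710678 (-0.085, -0.06)
[297.79197401 259.0404033 ] [312.66789605 277.66161321]
```

The rear edge is at −60 mm, so the front edge is tucked about 30 mm and is centred within 1 mm. Handing in.

```bash
python3 -c "
from station import arm,ticket
print(arm.read_ft_force(),arm.read_time());print(ticket.finish_job())"
```

```text
[-2.23921018  0.02374244  9.52415969] 27.1083
the job is handed in; nothing more can be done
None
```

The job is handed in at 27 s of 61 s: the turntable is turned one position, and the panel is tucked about 30 mm under the level flap, within 1 mm of centre. It is pressed flat with about 10 N, the rib is still gripped, and the arm kept clear of the glue bottle.

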